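Unlock and start the jar shaker

TASK

The jar with the teal lid needs shaking down. On the shaker that holds it, slide the orange lock tab fully aside, then press the green button it was covering all the way down and let it come up again. Leave the tab aside and do not touch the other shaker, which holds the jar with the violet lid.

Things in the scene. Friction and masses are not known exactly. Their poses are not given: they have to be found in the camera images.
- lock_grip (a point): Middle of the upright fin on the orange lock tab, on the shaker with the teal-lidded jar. Fin 32 mm along x, 12 thick along y, top 16.5 mm above this point; under it a flat plate 66 (x) by 50 (y), its face 16.5 mm below this point. Starts within 6 mm of over the button; slides only along -y (to the right seen from the robot), 58 mm from the button to a stop, 2.5 N friction, stays. Axes: shaker's.
- start_top (a point): Centre of the top of the round green button, 36 mm across, same shaker; hidden under the tab until that is slid aside. 84 mm above the table when up (tab fin's middle: 108 mm); moves down with the button. It lies in a 54 mm wide channel between two rails along y, 1.5 mm higher than the button. Axes: shaker's, x towards its jar, z up.
- start (a joint): Travel of that green button in m: 0 up, 0.006 fully down. A spring returns it: about 1.5 N to begin, 5 N fully down.
- other_shaker: The other shaker, with the violet-lidded jar: leave untouched. Origin: centre of its underside on the table. Both are alike: fixed brushed-steel box 200 (x) by 180 (y) mm, top 70 mm up, yaw within 26 degrees; x points away from the robot to its jar (lid 59 mm across, at x +47 mm, top 113 mm up). Tab and button sit at x -55 mm, button at y +30 mm.

How it is judged:
On the way, in this order (a step that is already met when the one before it is completed fails the run):
1. the lock tab of the shaker with the teal-lidded jar is slid aside, at least 45 mm from over the button (horizontal distance between lock_grip and start_top above 0.045 m), for 0.2 s.
2. with the tab aside, its green button is pressed down, at least 4.5 of its 6 mm (value of joint start above 0.0045 m and horizontal distance between lock_grip and start_top above 0.045 m), for 0.1 s.
At the end, for the whole second after the job is handed in: the lock tab stands aside, its fin at least 45 mm from the button's axis, and the button, having been pressed, is up again (within 1.5 mm) (horizontal distance between lock_grip and start_top above 0.045 m and value of joint start below 0.0015 m); the robot touches nothing.
It fails at once if the other shaker is touched with more than 2 N (contact force between any of the fingers, the arm and other_shaker above 2 N).
It also fails if it takes over 35 s, if anything falls off the work surface, if the arm or the gripper's body presses on something with over 40 N, if the wrist force passes 120 N, or if a joint passes its speed limit or range.

ROBOT

A 6-joint arm with a two-finger parallel gripper is mounted at the origin on the work surface. World frame = base frame: x ahead of the robot, y to its left, z up, the work surface at z = 0. Lengths are in m, angles in rad, forces in N, time in s.
With the tool pointing down it reaches from about 0.35 to 0.975 m from the base axis. Payload 4.9 kg.
Tool frame: the origin (TCP) lies midway between the tips of the shut fingers; the grasp point (between the pads) lies 19 mm behind it; z points along the fingers, y is the direction in which the jaws open and shut (so a half turn about z gives the same grasp; the last joint's range is limited). The gripper opens to 85 mm and grips with 20 to 120 N. Pads are 22 mm wide; open, the fingers measure 114 mm over their backs; the gripper's body (76 mm by 85 mm) begins 54 mm behind the grasp point. The pads swing forward as they close: fully open they stand 13 mm farther back than shut.
Start: joints at [1.048, 0.053, 1.613, -0, 1.476, -0.119], TCP at [0.246, 0.575, 0.231] pointing down, gripper open.
Joint ranges: [-3.01, 3.01], [-1.01, 2.22], [0.06, 2.58], [-1.02, 4.17], [0.09, 2.62], [-3.14, 3.14]. Speed limits (rad/s): [2.57, 2.57, 3.14, 3.14, 3.14, 3.14].

INTERFACE

Orientations are given as a rotation vector (axis times angle).
In Python, from station import ctrl gives the robot as it stands.
- The arm moves only by the shell command python3 -m jog 'ROWS' [FORCE]. ROWS is JSON, one flat list of numbers, 7 for each row, row after row: the opening, from 0 (shut) to 1 (fully open), then the shift along the tool's x, y, z in m, then the turn, a rotation vector about the tool's x, y, z in degrees. A call has 1 to 10 rows; each row shifts and turns the commanded pose from where the row before left it, along the tool's axes as they then stand; what a row does not reach is not made up. A row lasts 1/8 s, in which the tool goes at most 62.5 mm and 10.7 degrees, less where a joint would pass 70% of its speed; a pose out of reach is approached as far as the arm can. A call with a gripper value outside its range is refused whole. The fingers move at their own pace and stop on an object; FORCE is the grip in N (left out, the last holds). Time passes only in rows, so rows that do not move let the fingers close. It gives the time, the measured TCP pose, the force and the opening at its end, in the units of the state.
- ctrl.get_obs(): the state, without advancing time (a new reading comes with each control period).
- ctrl.get_image(name): name is "side" or "top"; returns a dict with "image" (400x640x3 uint8, blue, green, red), "camera_matrix" (3x3 intrinsics, pixels), "rvec" (rotation vector, rad) and "tvec" (3), from world to camera coordinates, as OpenCV has them. Camera axes: x right, y down, z forward; pixel columns grow to the right and rows downward; lengths in m; the calibration is good to about 2 mm. A picture is of the moment at which its call begins. There is no depth.
- ctrl.finish_job(): hands the job in, once; it reports no verdict.
Trained networks look in a picture, given as the dict that the camera call returned (one of the last four; its "shot" number tells which), for a name from the list of things; names that differ only in an ending like _2 or _b are one class to them, and where a whole thing is asked for, a point or a joint stands for the part that bears it (a point fixed in the world has none). Each returns a list of dicts, best first, with "p" (0 to 1); they miss things now and then, are a little off and sometimes report something else, mostly with a low value. They report only what shows in the picture. A call takes as long as a camera call.
- ctrl.boxes_of(target, picture): "box" ([centre column, centre row, width, height] in pixels, round what is visible of it).
The state is a dict: "t": time; "q": joint angles; "dq": joint speeds; "effort": joint torques, N m; "tool_pos": TCP position; "tool_rot": TCP orientation; "contact_force": force on the tool from outside, world axes, zero at the start; "wrist_torque": the same for the moment, N m; "opening": finger opening in m.
Only numpy, scipy, OpenCV 4.12 (cv2) and the standard library are available. Lean on these libraries where they do the work, as an engineer would, in place of code of your own. Each camera call takes 0.05 s, during which the arm holds its last target. There are 200 camera calls.

## Working session

There is one attempt and no reset: what is moved stays moved. The work goes in short steps, Python scripts to look and compute and a shell command to move; the robot and the scene stay as the last step left them, time stands still between calls to the robot, and variables do not carry over. Pictures are saved under pics/ and viewed, about 8 in all and at most 12, crops included, and the job is handed in when it is done.

```bash
mkdir -p pics
cat > h.py <<'E'
import numpy as np, cv2
from station import ctrl
def ray(p,uv):
    R,_=cv2.Rodrigues(np.array(p["rvec"],float)); t=np.array(p["tvec"],float).ravel()
    u=cv2.undistortPoints(np.array([[uv]],float),np.array(p["camera_matrix"],float),None)[0,0]
    return -R.T@t, R.T@np.array([u[0],u[1],1])
def at_z(p,uv,z):
    o,d=ray(p,uv); return o+d*(z-o[2])/d[2]
def proj(p,X):
    return cv2.projectPoints(np.array(X,float).reshape(-1,3),np.array(p["rvec"],float),np.array(p["tvec"],float),np.array(p["camera_matrix"],float),None)[0][:,0]
E
python3 - <<'E'
from h import *
for n in("top","side"):
    p=ctrl.get_image(n); cv2.imwrite(f"pics/{n}0.png",p["image"])
    print(n,"cam",ray(p,(320,200))[0].round(3))
    for t in("lock_grip","start_top","other_shaker"):
        for b in ctrl.boxes_of(t,p): print(t,round(b["p"],2),np.round(b["box"],1), at_z(p,b["box"][:2],.108).round(3))
o=ctrl.get_obs();print(o["t"],o["tool_pos"],o["tool_rot"],o["opening"])
E
```

```text
top cam [ 0.44  -0.01   0.955]
lock_grip 0.65 [232.7 205.3  24.5  32.7] [0.515 0.187 0.108]
other_shaker 0.96 [467.5 193.1 110.5 114.3] [ 0.529 -0.296  0.108]
side cam [ 0.213 -0.697  0.954]
lock_grip 0.78 [275.9 163.1  31.5  21.1] [0.512 0.182 0.108]
other_shaker 0.92 [386.8 337.2 112.6 101.5] [ 0.515 -0.353  0.108]
0.4 [0.24550982 0.57463688 0.23113087] [-6.29986225e-01 -3.07765985e+00  4.33772221e-04] 0.08525439810696867
```

View pics/top0.png

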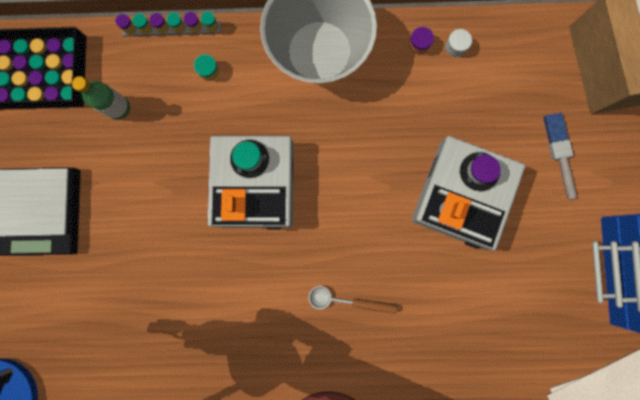

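View pics/side0.png

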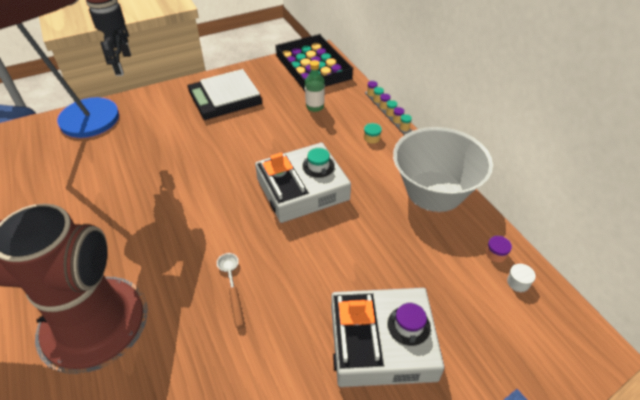

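Top view: the teal shaker is at about (250,182) with yaw near 0. Its tab is at (233,205) and its lid at (246,156). The violet shaker is well away at (470,193). Next I refine the pose with an overlay.

```bash
cat >> h.py <<'E'
def lid(p):
    hsv=cv2.cvtColor(p["image"],cv2.COLOR_BGR2HSV)
    m=cv2.inRange(hsv,(70,110,60),(92,255,255))
    n,l,s,c=cv2.connectedComponentsWithStats(m)
    return [(tuple(c[i].round(1)),s[i].tolist(),at_z(p,c[i],.113).round(4)) for i in range(1,n) if s[i][4]>150]
def orange(p):
    hsv=cv2.cvtColor(p["image"],cv2.COLOR_BGR2HSV)
    m=cv2.inRange(hsv,(5,170,120),(18,255,255))
    n,l,s,c=cv2.connectedComponentsWithStats(m)
    return [(c[i].round(1),s[i].tolist(),at_z(p,c[i],.0915).round(4)) for i in range(1,n) if s[i][4]>100]
def W(o,yaw,X):
    c,s=np.cos(yaw),np.sin(yaw); X=np.atleast_2d(X)
    return np.c_[o[0]+c*X[:,0]-s*X[:,1],o[1]+s*X[:,0]+c*X[:,1],X[:,2]]
def overlay(p,o,yaw,fn,x0,y0,w,h,k,d=0):
    im=cv2.resize(p["image"][y0:y0+h,x0:x0+w],None,fx=k,fy=k,interpolation=cv2.INTER_CUBIC)
    def L(X,col):
        q=((proj(p,W(o,yaw,X))-[x0,y0]+.5)*k).astype(np.int32); cv2.polylines(im,[q],True,col,1)
    L([[a,b,.07] for a,b in((-.1,-.09),(.1,-.09),(.1,.09),(-.1,.09))],(0,0,255))
    a=np.linspace(0,6.28,40)
    L(np.c_[.047+.0295*np.cos(a),.0295*np.sin(a),0*a+.113],(255,0,255))
    L(np.c_[-.055+.018*np.cos(a),.03+.018*np.sin(a),0*a+.084],(255,255,0))
    L([[-.055+a,.03+d+b,.1245] for a,b in((-.016,-.006),(.016,-.006),(.016,.006),(-.016,.006))],(255,0,0))
    L([[-.055+a,.03+d+b,.0915] for a,b in((-.033,-.025),(.033,-.025),(.033,.025),(-.033,.025))],(0,255,0))
    cv2.imwrite(fn,im)
E
python3 - <<'E'
from h import *
from scipy.optimize import least_squares
P={n:ctrl.get_image(n) for n in("top","side")}
for n,p in P.items(): print(n,lid(p),orange(p))
p=P["top"]
hsv=cv2.cvtColor(p["image"],cv2.COLOR_BGR2HSV)
m=cv2.inRange(hsv,(0,0,120),(180,70,255)); m[:, :195]=0;m[:,305:]=0;m[:125]=0;m[240:]=0
pts=cv2.findNonZero(m); r=cv2.minAreaRect(pts); print(r)
q=np.array([at_z(p,c,.07) for c in cv2.boxPoints(r)]); print(q.round(3), q.mean(0))
e=q[1]-q[0]; a=np.arctan2(e[1],e[0]); yaw=(a+np.pi/4)%(np.pi/2)-np.pi/4
print("yaw",np.degrees(yaw))
o=q.mean(0)
overlay(p,o,yaw,"pics/ov_top.png",195,125,110,115,5)
overlay(P["side"],o,yaw,"pics/ov_side.png",240,130,130,100,5)
a=cv2.imread("pics/ov_top.png");b=cv2.imread("pics/ov_side.png")
E
```

```text
top [((np.float64(207.5), np.float64(18.2)), [201, 11, 14, 15, 161], array([0.9206, 0.2401, 0.113 ])), ((np.float64(139.2), np.float64(20.3)), [132, 13, 15, 15, 164], array([0.9204, 0.3884, 0.113 ])), ((np.float64(173.3), np.float64(19.4)), [167, 12, 14, 15, 163], array([0.9203, 0.3142, 0.113 ])), ((np.float64(20.1), np.float64(45.8)), [13, 39, 16, 15, 181], array([0.8709, 0.6465, 0.113 ])), ((np.float64(35.7), np.float64(61.2)), [28, 54, 16, 15, 183], array([0.8352, 0.6106, 0.113 ])), ((np.float64(204.8), np.float64(65.2)), [194, 55, 23, 22, 376], array([0.8154, 0.2451, 0.113 ])), ((np.float64(51.5), np.float64(76.9)), [44, 70, 16, 15, 189], array([0.7992, 0.5747, 0.113 ])), ((np.float64(17.5), np.float64(93.9)), [10, 87, 16, 15, 186], array([0.7637, 0.6466, 0.113 ])), ((np.float64(245.9), np.float64(155.1)), [232, 141, 29, 29, 657], array([0.6189, 0.1578, 0.113 ]))] [(array([232.7, 204.5]), [220, 189, 26, 32, 729], array([0.5184, 0.1904, 0.0915])), (array([454.3, 210.2]), [439, 192, 32, 37, 769], array([ 0.496 , -0.2728,  0.0915]))]
side [((np.float64(372.5), np.float64(129.3)), [365, 124, 16, 12, 158], array([0.7954, 0.1861, 0.113 ])), ((np.float64(318.0), np.float64(156.3)), [308, 148, 21, 17, 289], array([0.6164, 0.1532, 0.113 ]))] [(array([277.2, 164.1]), [265, 153, 27, 22, 371], array([0.5191, 0.1944, 0.0915])), (array([356.5, 312. ]), [339, 300, 36, 25, 790], array([ 0.4948, -0.2732,  0.0915]))]
((249.0, 181.0), (90.0, 82.0), 90.0)
[[0.673 0.25  0.07 ]
 [0.668 0.069 0.07 ]
 [0.471 0.072 0.07 ]
 [0.475 0.249 0.07 ]] [0.57184647 0.1600214  0.07      ]
yaw -1.4841068838619846
```

View pics/ov_top.png

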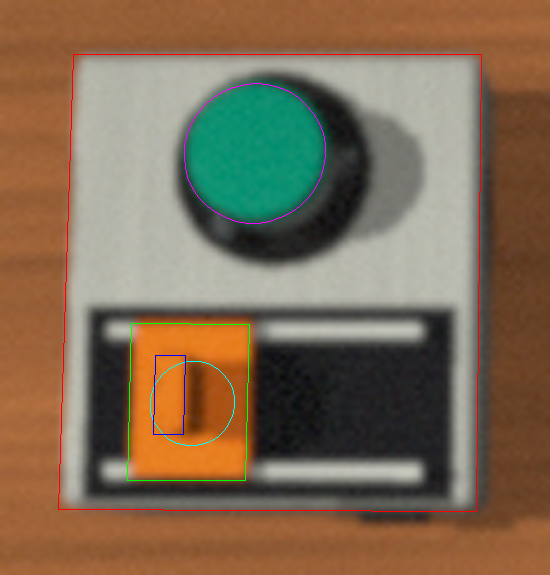

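View pics/ov_side.png

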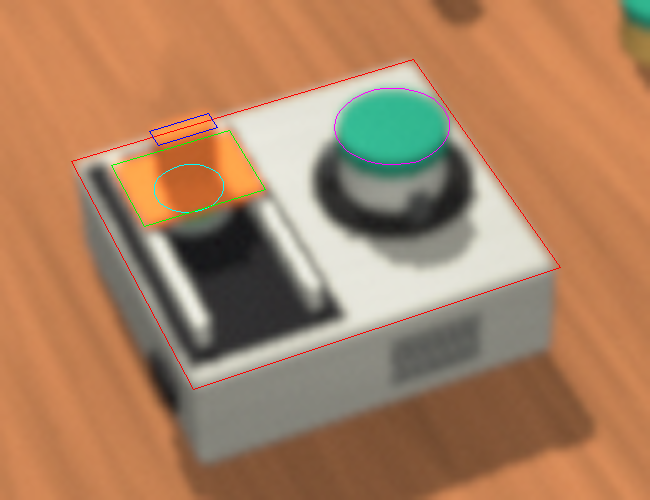

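The overlay fits well: yaw is about -1.5°, and the tab is about 1 mm from over the button. I'll push the fin with shut fingers, so I now compute the turn and shift.

```bash
cat >> h.py <<'E'
from scipy.spatial.transform import Rotation as Ro
O=(.5718,.1600); YAW=np.radians(-1.5)
def go(X):
    o=ctrl.get_obs(); R=Ro.from_rotvec(o["tool_rot"])
    y=R.as_matrix()[:,1]; 
    print("t",o["t"],"pos",np.round(o["tool_pos"],4),"F",np.round(o["contact_force"],2),"open",round(o["opening"],4))
    yaw=np.arctan2(y[1],y[0]); 
    tgt=Ro.from_matrix(np.c_[[-np.cos(YAW),-np.sin(YAW),0],[-np.sin(YAW),np.cos(YAW),0],[0,0,-1]])
    print("turn deg (tool)",np.degrees((R.inv()*tgt).as_rotvec()).round(2))
    T=W(O,YAW,X)[0]; print("target",T.round(4),"shift in turned axes mm",(tgt.inv().apply(T-o["tool_pos"])*1e3).round(1))
E
python3 -c "
from h import *
go([-.055,.068,.15])"
```

```text
t 0.5 pos [0.2456 0.5747 0.2313] F [-0.07 -0.01  0.93] open 0.0852
turn deg (tool) [ -0.    -0.   -21.64]
target [0.5186 0.2294 0.15  ] shift in turned axes mm [-282.  -338.    81.3]
```

```bash
python3 -m jog '[0,0,0,0,0,0,-7.2, 0,0,0,0,0,0,-7.2, 0,-0.035,-0.042,0,0,0,-7.2, 0,-0.035,-0.042,0,0,0,0, 0,-0.035,-0.042,0,0,0,0, 0,-0.035,-0.042,0,0,0,0, 0,-0.035,-0.042,0,0,0,0, 0,-0.035,-0.042,0,0,0,0, 0,-0.035,-0.042,0,0,0,0, 0,-0.035,-0.042,0.03,0,0,0]' 30
python3 - <<'E'
from h import *
go([-.055,.068,.15])
p=ctrl.get_image("side"); cv2.imwrite("pics/s2.png",cv2.resize(p["image"][60:240,200:400],None,fx=3,fy=3))
E
```

```text
t: 1.75
tool_pos: [0.5138, 0.2265, 0.2046]
tool_rot: [0.042, 3.134, 0.004]
contact_force: [0.8, 0.1, -0.7]
opening: 0.0002
t 1.75 pos [0.5138 0.2265 0.2046] F [ 0.82  0.15 -0.72] open 0.0002
turn deg (tool) [ 0.14  0.41 -0.04]
target [0.5186 0.2294 0.15  ] shift in turned axes mm [-4.7  3.  54.6]
```

View pics/s2.png

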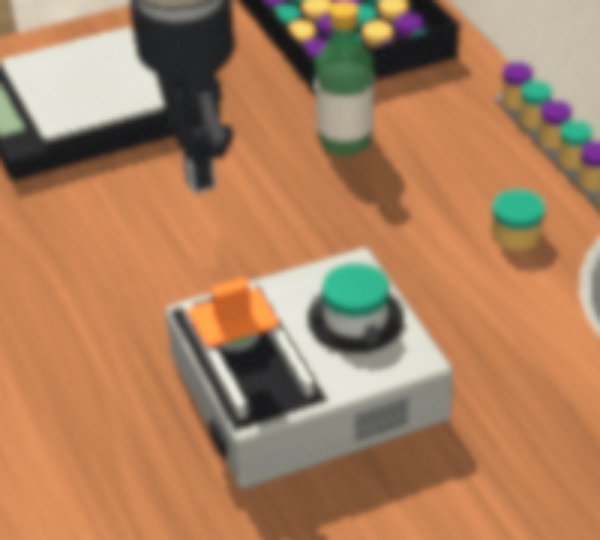

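The side view shows the shut fingers at (200,185) in the crop, above and left of the fin at (230,305). The way down is clear.

```bash
python3 -m jog '[0,-0.005,0.003,0.04,0,0,0, 0,0,0,0.04,0,0,0, 0,0,0,0.026,0,0,0, 0,0,0,0,0,0,0]'
python3 - <<'E'
from h import *
go([-.055,.068,.099])
p=ctrl.get_image("side"); a=cv2.resize(p["image"][90:240,220:400],None,fx=3,fy=3)
p=ctrl.get_image("top"); b=cv2.resize(p["image"][120:240,190:310],(450,450)); cv2.imwrite("pics/s3.png",cv2.resize(np.hstack([cv2.resize(a,(540,450)),b]),(790,360)))
E
```

```text
t: 2.3
tool_pos: [0.5139, 0.2297, 0.0926]
tool_rot: [-0.042, -3.136, 0.003]
contact_force: [-0.3, -0.1, -0.3]
opening: -0.0001
t 2.3 pos [0.5139 0.2297 0.0926] F [-0.32 -0.12 -0.3 ] open -0.0001
turn deg (tool) [-0.1  -0.31 -0.04]
target [0.5186 0.2294 0.099 ] shift in turned axes mm [-4.8 -0.1 -6.4]
```

View pics/s3.png

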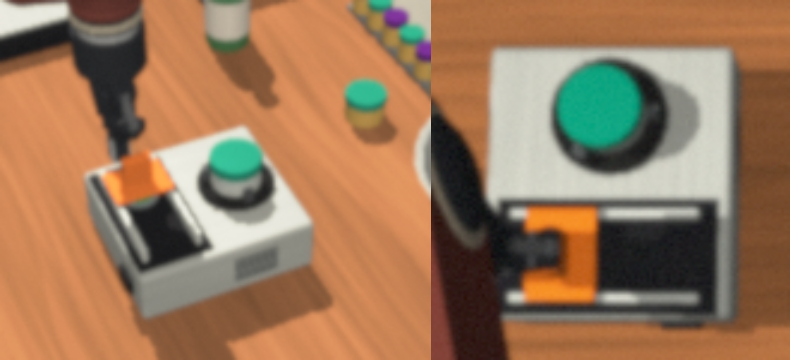

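The fingers are behind the fin but slightly low (z 0.0926). I raise them, then push in steps.

```bash
python3 -m jog '[0,-0.004,0,-0.007,0,0,0, 0,0,0,0,0,0,0, 0,0,-0.015,0,0,0,0, 0,0,-0.012,0,0,0,0, 0,0,-0.012,0,0,0,0, 0,0,-0.012,0,0,0,0, 0,0,-0.012,0,0,0,0, 0,0,-0.005,0,0,0,0, 0,0,0,0,0,0,0]'
python3 - <<'E'
from h import *
go([-.055,-.0075,.099])
for n in("side","top"): print(orange(ctrl.get_image(n)))
E
```

```text
t: 3.52
tool_pos: [0.5177, 0.1613, 0.1018]
tool_rot: [-0.043, -3.14, 0.002]
contact_force: [-0.2, 0.3, -0.4]
opening: 0.0003
t 3.525 pos [0.5177 0.1613 0.1018] F [-0.23  0.29 -0.42] open 0.0003
turn deg (tool) [-0.07 -0.05 -0.06]
target [0.5166 0.1539 0.099 ] shift in turned axes mm [ 0.9 -7.4  2.8]
[(array([284.2, 176.6]), [271, 166, 28, 22, 390], array([0.5173, 0.1438, 0.0915])), (array([356.7, 312. ]), [339, 300, 36, 25, 778], array([ 0.4951, -0.2734,  0.0915]))]
[(array([454.4, 210.3]), [439, 192, 32, 37, 772], array([ 0.4959, -0.273 ,  0.0915])), (array([260.3, 214.1]), [253, 207, 16, 14, 184], array([0.497 , 0.1322, 0.0915]))]
```

The tab has moved about 50 mm. I continue gently to the stop.

```bash
for i in 1; do python3 -m jog '[0,0,-0.004,0,0,0,0, 0,0,-0.003,0,0,0,0, 0,0,-0.002,0,0,0,0, 0,0,0,0,0,0,0]'; done
python3 - <<'E'
from h import *
go([-.055,-.0075,.099]); print(orange(ctrl.get_image("side"))[0])
E
```

```text
t: 4.12
tool_pos: [0.5175, 0.1531, 0.102]
tool_rot: [-0.042, -3.14, 0.0]
contact_force: [-1.0, 1.8, -1.4]
opening: 0.0
t 4.125 pos [0.5175 0.1531 0.102 ] F [-1.03  1.76 -1.4 ] open 0.0
turn deg (tool) [-0.02 -0.05 -0.04]
target [0.5166 0.1539 0.099 ] shift in turned axes mm [0.9 0.9 3. ]
(array([285.4, 178.7]), [272, 168, 28, 22, 395], array([0.517 , 0.1357, 0.0915]))
```

```bash
python3 -m jog '[0,0,-0.002,0,0,0,0, 0,0,0,0,0,0,0]'
python3 -m jog '[0,0,0.012,0,0,0,0, 0,0,0.012,-0.01,0,0,0, 0,0,0.013,-0.01,0,0,0, 0,0,0,0,0,0,0]'
python3 - <<'E'
from h import *
go([-.055,.030,.084]); p=ctrl.get_image("side"); print(orange(p)[0])
a=cv2.resize(p["image"][110:230,240:380],(560,480))
print("proj button",(proj(p,W(O,YAW,[-.055,.03,.084]))-[240,110]).round(1)*4)
cv2.imwrite("pics/s4.png",a)
E
```

```text
t: 4.42
tool_pos: [0.5176, 0.152, 0.1023]
tool_rot: [-0.042, -3.141, -0.003]
contact_force: [-1.2, 5.6, -1.9]
opening: -0.0001
t: 4.92
tool_pos: [0.52, 0.1894, 0.1244]
tool_rot: [0.039, 3.138, 0.001]
contact_force: [0.2, 0.7, 0.4]
opening: -0.0003
t 4.925 pos [0.52   0.1894 0.1244] F [0.18 0.65 0.43] open -0.0003
turn deg (tool) [0.03 0.2  0.06]
target [0.5176 0.1914 0.084 ] shift in turned axes mm [ 2.4  1.9 40.4]
(array([285.5, 179. ]), [272, 168, 29, 22, 393], array([0.5167, 0.1346, 0.0915]))
proj button [[149.2 228.4]]
```

View pics/s4.png

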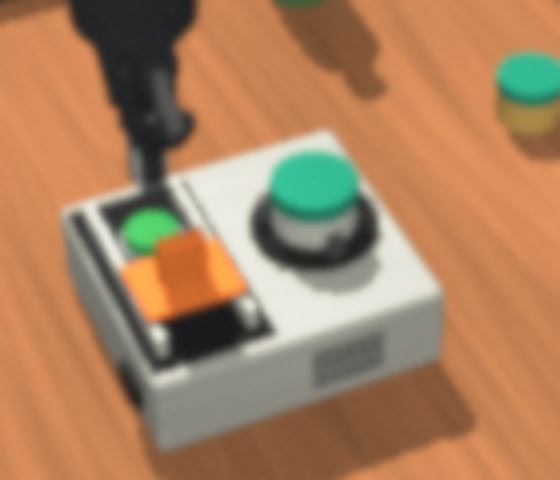

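The tab is at its stop (5.6 N, fin about 60 mm from where it began). The green button shows at (151,230), which matches the predicted (149,228). Now the press.

```bash
python3 -m jog '[0,0.002,0.002,0.015,0,0,0, 0,0,0,0.015,0,0,0, 0,0,0,0.005,0,0,0, 0,0,0,0,0,0,0]'
python3 -m jog '[0,0,0,0.003,0,0,0, 0,0,0,0.003,0,0,0, 0,0,0,0.002,0,0,0, 0,0,0,0,0,0,0]'
python3 -c "
from h import *
go([-.055,.03,.077])"
```

```text
t: 5.48
tool_pos: [0.5161, 0.1899, 0.086]
tool_rot: [-0.042, -3.139, 0.001]
contact_force: [0.2, -0.3, -1.0]
opening: -0.0002
t: 5.98
tool_pos: [0.5174, 0.1903, 0.08]
tool_rot: [0.042, 3.14, 0.0]
contact_force: [-0.1, -0.9, 3.6]
opening: 0.0002
t 5.975 pos [0.5174 0.1903 0.08  ] F [-0.09 -0.89  3.62] open 0.0002
turn deg (tool) [ 0.01  0.08 -0.03]
target [0.5176 0.1914 0.077 ] shift in turned axes mm [-0.2  1.1  3. ]
```

```bash
python3 -m jog '[0,0,0,0.002,0,0,0, 0,0,0,0.001,0,0,0, 0,0,0,0,0,0,0]'
python3 -m jog '[0,0,0,0.002,0,0,0, 0,0,0,0,0,0,0, 0,0,0,0,0,0,0]'
```

```text
t: 6.35
tool_pos: [0.5174, 0.1903, 0.0779]
tool_rot: [0.042, 3.14, -0.0]
contact_force: [-3.7, -1.3, 11.0]
opening: -0.0003
t: 6.72
tool_pos: [0.5175, 0.1904, 0.0778]
tool_rot: [0.042, 3.141, -0.001]
contact_force: [-7.7, -2.8, 19.5]
opening: 0.0002
```

The button bottomed: z held at 0.078 while the force rose to 19 N. Now I lift clear and check.

```bash
python3 -m jog '[0,0,0,-0.006,0,0,0, 0,0,0,-0.02,0,0,0, 0,0,0.02,-0.04,0,0,0, 0,0,0.03,-0.04,0,0,0, 0,0,0.03,-0.03,0,0,0, 0,0,0,0,0,0,0, 0,0,0,0,0,0,0]'
python3 - <<'E'
from h import *
go([-.055,.030,.2]); p=ctrl.get_image("side"); print(orange(p)[0])
for t in("lock_grip","start_top"): print(t,[(round(b["p"],2),np.round(b["box"],1)) for b in ctrl.boxes_of(t,p)])
cv2.imwrite("pics/s5.png",cv2.resize(p["image"][110:230,240:380],(560,480)))
E
```

```text
t: 7.6
tool_pos: [0.5182, 0.2696, 0.209]
tool_rot: [-0.042, -3.139, 0.002]
contact_force: [-0.4, -1.3, 0.0]
opening: 0.0002
t 7.6 pos [0.5182 0.2696 0.209 ] F [-0.35 -1.29  0.03] open 0.0002
turn deg (tool) [-0.07 -0.11 -0.03]
target [0.5176 0.1914 0.2   ] shift in turned axes mm [ -1.5 -78.2   9. ]
(array([285.6, 179. ]), [272, 168, 29, 22, 395], array([0.5168, 0.1343, 0.0915]))
lock_grip [(0.78, array([283.9, 177.1,  30.1,  22.7]))]
start_top [(0.57, array([277.3, 168.8,  14.2,   9.5]))]
```

View pics/s5.png

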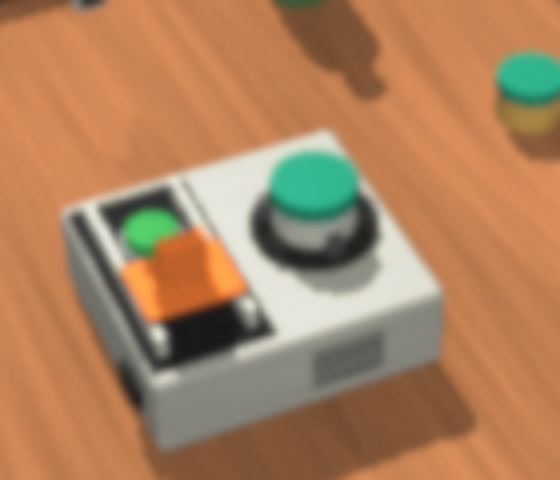

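The picture shows the button back up at (151,230), unchanged from before the press. The tab is still aside, and the arm is clear.

```bash
python3 -c "
from station import ctrl
print(ctrl.finish_job())"
```

```text
the job is handed in; nothing more can be done
None
```

The job is done and handed in at about 7.7 s; no verdict is reported at hand-in.

- **Lock tab:** I pushed the orange tab on the teal-lidded shaker aside with shut fingers until it met its stop. The side force rose to 5.6 N, and the side camera put the tab about 60 mm from where it started; the stated travel is 58 mm.
- **Button:** I pressed the green button until it bottomed. The tool stayed at z = 0.078 m, about 6 mm below the button's up height, while the force rose to about 19 N. Then I lifted clear.
- **Last check:** In the final side view the button sits where it was before the press, the tab is still aside, and the arm is free at z = 0.21 m. The button's height was judged only by comparing the pictures, not measured.
- **Other shaker:** The arm never went near the violet-lidded shaker.
- **Small disagreements:** The residual force reading in free air was about 1 N, which is noise. The tool height also read a few mm off during motion; I corrected that before pushing the tab.

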